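Dry-run the spot-cure pass over a jaw splint and start the curing box

ROBOT

A 6-joint arm with a two-finger parallel gripper is mounted at the origin on the work surface. World frame = base frame: x ahead of the robot, y to its left, z up, the work surface at z = 0. Lengths are in m, angles in rad, forces in N, time in s.
With the tool pointing down it reaches from about 0.375 to 0.9 m from the base axis. Payload 3.1 kg.
Tool frame: the origin (TCP) lies at the very end of the fingers, on their centre line; the grasp point (between the pads) lies 19 mm behind it; z points along the fingers, y is the direction in which the jaws open and shut (so a half turn about z gives the same grasp; the last joint's range is limited). The gripper opens to 85 mm and grips with 20 to 120 N. Pads are 22 mm wide; open, the fingers measure 114 mm over their backs; the gripper's body (76 mm by 85 mm) begins 54 mm behind the grasp point. The pads swing forward as they close: fully open they stand 13 mm farther back than shut.
Start: joints at [-1.464, 0.527, 1.433, -0, 1.181, -0.178], TCP at [0.176, -0.6, 0.199] pointing down, gripper open.
Joint ranges: [-3.08, 3.08], [-0.75, 2.2], [0.22, 2.44], [-1.43, 4.57], [0, 2.65], [-2.85, 2.85]. Speed limits (rad/s): [2.79, 2.79, 3.14, 3.14, 3.14, 3.14].

INTERFACE

Orientations are given as a unit quaternion [x, y, z, w].
In Python, from station import manip gives the robot as it stands.
- The arm moves only by the tool send_rows, never from a script. Its argument "motion" is a list of rows, each an object with "gripper": the finger opening in mm, from 0 to 85.4; "travel": the shift along the tool's x, y, z in mm, a list of three; "rotation": the turn, a rotation vector about the tool's x, y, z in degrees, a list of three. In form: [{"gripper": gripper, "travel": [x, y, z], "rotation": [ax, ay, az]}, ...]. A call has 1 to 12 rows; each row shifts and turns the commanded pose from where the row before left it, along the tool's axes as they then stand; what a row does not reach is not made up. A row lasts 1/12 s, in which the tool goes at most 41.7 mm and 7.16 degrees, less where a joint would pass 70% of its speed; a pose out of reach is approached as far as the arm can. A call is refused whole if a number of a shift passes 41.7 or a number of a turn 7.16, either way. A call with a gripper value outside its range is refused whole. The fingers move at their own pace and stop on an object; "newtons" is the grip in N (left out, the last holds). Time passes only in rows, so rows that do not move let the fingers close. It gives the time, the measured TCP pose, the force and the opening at its end, in the units of the state.
- manip.sense(): the state, without advancing time (a new reading comes with each control period).
- manip.snapshot(name): name is "scene" or "top"; returns the picture (480x640x3 uint8, red, green, blue); there is no depth.
- manip.calibration(name): a dict with "fx", "fy", "cx", "cy" (pixels), "cam_to_world" (4x4, takes a point from camera to world coordinates). Camera axes: x right, y down, z forward; pixel columns grow to the right and rows downward; lengths in m; the calibration is good to about 2 mm. A picture is of the moment at which its call begins. calibration takes no time and is no camera call.
- manip.sign_off(): hands the job in, once; it reports no verdict.
The state is a dict: "t": time; "q": joint angles; "qd": joint speeds; "tau": joint torques, N m; "tcp_pos": TCP position; "tool_rot": TCP orientation; "force": force on the tool from outside, world axes, zero at the start; "ft_torque": the same for the moment, N m; "finger_gap": opening from 0.0 (shut) to 1.0 (fully open).
Only numpy, scipy, OpenCV 4.12 (cv2) and the standard library are available. Lean on these libraries where they do the work, as an engineer would, in place of code of your own. Each camera call takes 0.05 s, during which the arm holds its last target. There are 200 camera calls.

TASK

Dry-run the spot-cure pass: trace the arch of the white jaw splint with your fingertips held about a centimetre above it, passing over every dot in turn from the green end to the red end, without touching the splint. Then press the large round red button on top of the UV curing box fully in, so that it stays in, and move clear; leave the splint, petri dish, tweezers and knee spacer where they lie.

Things in the scene. Friction and masses are not known exactly. Their poses are not given: they have to be found in the camera images.
- splint: white resin jaw splint, loose on the bench, about 30 g: flat U-shaped arch 12 mm thick, 72 mm wide (y), 66 mm deep (x), band 16 mm wide. Origin under its middle, z up; the closed front of the U points to +x. Seven flat dots lie on top along the band, about 21 mm apart: green (14 mm wide) at the open end on its -y side, red (14 mm) at the one on +y, blue (10 mm) between. Slips easily if touched.
- dot1 (a point): centre of dot 1 of 7 on top of the splint, counted along the arch, green (the start); 12.5 mm above the bench; z up. What must pass over each dot is the point midway between the two fingertips, with the hand pointing down (easiest with the fingers shut)
- dot2 (a point): centre of dot 2 of 7 on top of the splint, counted along the arch, blue; 12.5 mm above the bench; z up
- dot3 (a point): centre of dot 3 of 7 on top of the splint, counted along the arch, blue; 12.5 mm above the bench; z up
- dot4 (a point): centre of dot 4 of 7 on top of the splint, counted along the arch, blue; 12.5 mm above the bench; z up
- dot5 (a point): centre of dot 5 of 7 on top of the splint, counted along the arch, blue; 12.5 mm above the bench; z up
- dot6 (a point): centre of dot 6 of 7 on top of the splint, counted along the arch, blue; 12.5 mm above the bench; z up
- dot7 (a point): centre of dot 7 of 7 on top of the splint, counted along the arch, red (the finish); 12.5 mm above the bench; z up
- curing_box: white UV curing box fixed to the bench, 180 x 180 mm and 140 mm high, amber window on its front (-x). Origin under its centre, z up. A black collar 72 mm across stands 8 mm high (to 148 mm) in the middle of its roof, round the button
- button_top (a point): centre of the top face of the large round red push button, 56 mm across, on the middle of the curing box's roof; moves with the button. When out it lies 162.5 mm above the bench; it is pushed straight down. It needs about 4 N to move, travels 8 mm to a hard stop and stays where it is pushed (it latches, no spring back)
- button (a joint): how far the button is pushed in, m: 0 out, 0.008 fully in
- petri_dish: stainless petri dish, 84 mm across, 15 mm high, loose near the splint, origin at the centre of its underside; leave alone
- tweezers: orange tweezers lying flat, 130 mm long (its x), about 18 mm wide, 9 mm high, loose near the splint, origin near the middle at bench level; leave alone
- knee_spacer: black nylon knee spacer, 38 x 66 mm (x, y), 18.5 mm high, loose near the splint, origin under its middle; leave alone
Not all that is in view belongs to the job. Leave any orange look-alike of the splint alone.

How it is judged:
By the outcome, as a careful person would: the job done as asked, in the order asked, and still so for the second after the job is handed in, with the robot touching nothing.
It also fails if it takes over 50 s, if anything falls off the work surface, if the arm or the gripper's body presses on something with over 40 N, if the wrist force passes 120 N, or if a joint passes its speed limit or range.

## Working session

There is one attempt and no reset: what is moved stays moved. The work goes in short steps, Python scripts to look and compute and a tool call to move; the robot and the scene stay as the last step left them, time stands still between calls to the robot, and variables do not carry over. Pictures are saved under pics/ and viewed, about 8 in all and at most 12, crops included, and the job is handed in when it is done.

Besides the shell and the picture viewer there is one more tool, called after "Request:" as name(argument=value, ...) on one line, values as JSON. send_rows: Moves the arm, as the interface text tells. Its arguments: {"type":"object","properties":{"motion":{"type":"array","items":{"type":"object","properties":{"gripper":{"type":"number"},"travel":{"type":"array","items":{"type":"number"}},"rotation":{"type":"array","items":{"type":"number"}}}}},"newtons":{"type":"number"}},"required":["motion"]}

```bash
mkdir -p pics
python3 - <<'E'
from station import manip
import cv2
for n in("scene","top"):
    cv2.imwrite(f"pics/{n}0.png",manip.snapshot(n)[:,:,::-1])
    c=manip.calibration(n);print(n,c)
s=manip.sense();print(s['t'],s['tcp_pos'],s['tool_rot'],s['force'])
E
```

```text
scene {'fx': 439.78028779208904, 'fy': 439.78028779208904, 'cx': 317.0456717002429, 'cy': 241.60875436418632, 'cam_to_world': array([[-0.67358607,  0.6220423 , -0.39918064,  0.85219059],
       [ 0.73905517,  0.560351  , -0.37390401,  0.32806192],
       [-0.00890283, -0.54687305, -0.83716821,  0.82528205],
       [ 0.        ,  0.        ,  0.        ,  1.        ]])}
top {'fx': 541.2117904582042, 'fy': 541.2117904582042, 'cx': 325.04514317772885, 'cy': 246.86413287696968, 'cam_to_world': array([[-0.02132831, -0.98896481,  0.14660736,  0.32576976],
       [-0.99974125,  0.02225696,  0.00469666,  0.00312999],
       [-0.00790787, -0.14646925, -0.98918361,  1.25621416],
       [ 0.        ,  0.        ,  0.        ,  1.        ]])}
0.1 [ 0.17613442 -0.59891361  0.19831701] [ 9.89807989e-01  1.42404867e-01  3.11549907e-05 -9.98530330e-04] [-0.60081278 -0.00213828 -0.89703139]
```

View pics/top0.png

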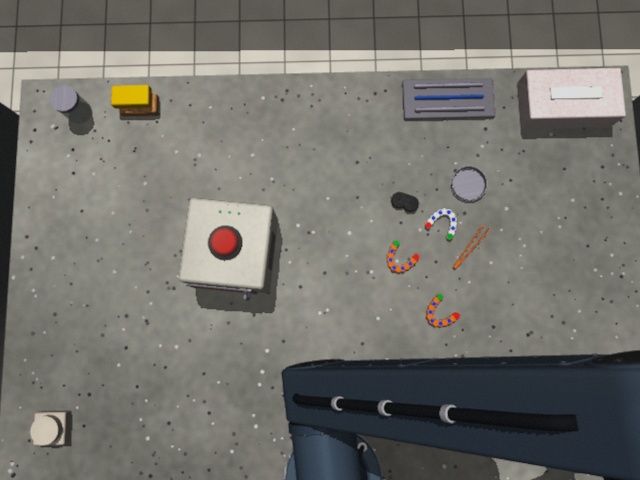

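View pics/scene0.png

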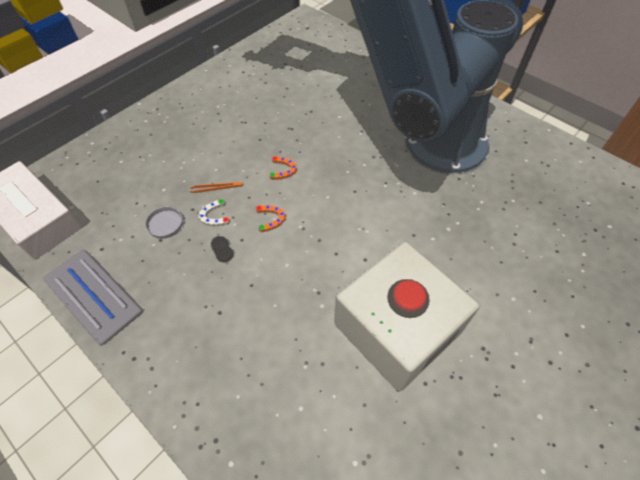

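Top view: the white splint is at (441,223), with green (449,238) and red (428,226), and the button at (225,242). Scene view: splint at (213,212), button at (408,297). The orange look-alikes are separate. Next I'll measure the dots.

```bash
cat > h.py <<'E'
import cv2, numpy as np
from scipy.optimize import least_squares
from station import manip
def proj(n,z,uv):
    c=manip.calibration(n);T=np.array(c['cam_to_world'])
    d=T[:3,:3]@np.array([(uv[0]-c['cx'])/c['fx'],(uv[1]-c['cy'])/c['fy'],1]);o=T[:3,3]
    return o+d*(z-o[2])/d[2]
def blobs(im,roi,mask,amin=3):
    u0,v0,u1,v1=roi;sub=im[v0:v1,u0:u1].astype(float)
    w=mask(sub).clip(0);n,l,s,_=cv2.connectedComponentsWithStats((w>35).astype(np.uint8),connectivity=4)
    out=[]
    for i in range(1,n):
        if s[i,4]<amin: continue
        ys,xs=np.nonzero(cv2.dilate((l==i).astype(np.uint8),np.ones((3,3)))*((l==i)|(l==0)));ww=w[ys,xs]
        out.append((u0+(xs*ww).sum()/ww.sum(),v0+(ys*ww).sum()/ww.sum(),s[i,4]))
    return out
R=lambda s:s[...,0]-np.maximum(s[...,1],s[...,2])
G=lambda s:s[...,1]-np.maximum(s[...,0],s[...,2])
B=lambda s:s[...,2]-np.maximum(s[...,0],s[...,1])
# nominal centreline: two legs + semicircle r=28 centred x=-3
def model(S=21.0):
    P=[]
    for k in range(-3,4):
        s=k*S;a=s/28
        P.append((-3+28*np.cos(a),28*np.sin(a)) if abs(a)<np.pi/2 else (-3-(abs(s)-14*np.pi),28*np.sign(s)))
    return np.array(P)
E
python3 - <<'E'
from h import *
rois={'top':(422,205,460,244),'scene':(195,196,233,228)}
for n in rois:
    im=cv2.imread(f'pics/{n}0.png')[:,:,::-1]
    for nm,m in(('R',R),('G',G),('B',B)):
        for b in blobs(im,rois[n],m): print(n,nm,np.round(b,1),np.round(proj(n,.0125,b)*1000,1))
    for b in blobs(im,{'top':(200,220,250,265),'scene':(385,275,432,320)}[n],R,50): print(n,'button',np.round(b,1),np.round(proj(n,.1625,b)*1000,1))
print(model())
a=cv2.imread('pics/top0.png')[150:280,380:500];b=cv2.imread('pics/scene0.png')[145:275,140:260]
cv2.imwrite('pics/c.png',cv2.resize(np.hstack([a,b]),None,fx=3.3,fy=3.3,interpolation=cv2.INTER_NEAREST))
E
```

```text
top R [428.  224.7  39. ] [ 556.9 -232.3   12.5]
top G [449.5 236.   34. ] [ 529.1 -281.    12.5]
top B [439.9 212.1  13. ] [ 586.2 -261.7   12.5]
top B [448.4 211.8  14. ] [ 586.7 -281.6   12.5]
top B [433.  217.3  15. ] [ 574.2 -244.9   12.5]
top B [453. 219.  14.] [ 569.1 -291.3   12.5]
top B [452.5 227.7  14. ] [ 548.6 -289.    12.5]
top button [223.6 241.1 572. ] [504.6 215.9 162.5]
scene R [225.2 219.1  34. ] [ 559.9 -232.5   12.5]
scene G [220.5 200.9  26. ] [ 532.2 -280.9   12.5]
scene B [211.9 203.7   8. ] [ 551.2 -289.8   12.5]
scene B [204.5 208.4  11. ] [ 571.8 -291.9   12.5]
scene B [201.2 215.2  10. ] [ 589.6 -282.2   12.5]
scene B [207.2 219.6  12. ] [ 588.6 -262.2   12.5]
scene B [216.  220.5  10. ] [ 576.5 -245.4   12.5]
scene button [409.1 294.9 840. ] [511.9 217.3 162.5]
[[-22.01770285 -28.        ]
 [ -1.01935835 -27.92985962]
 [ 17.48728833 -19.08588528]
 [ 25.           0.        ]
 [ 17.48728833  19.08588528]
 [ -1.01935835  27.92985962]
 [-22.01770285  28.        ]]
```

View pics/c.png

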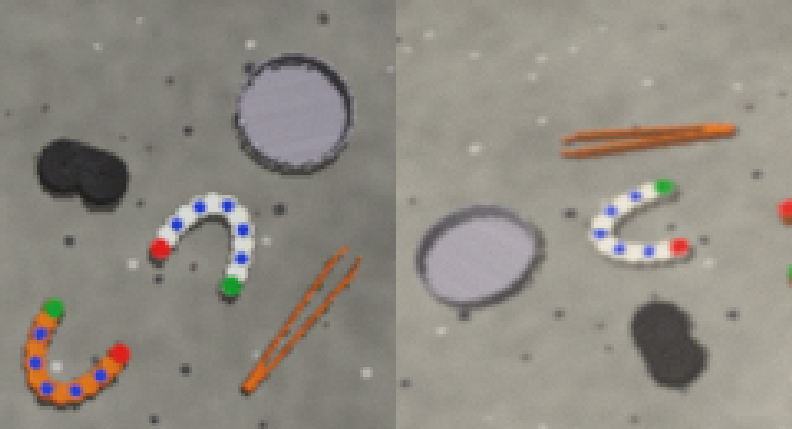

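The two views agree to within 3 mm and the dot spacing is about 21 mm, as stated. I'll shut the fingers and approach dot 1 from high up.

Request:
send_rows(motion=[{"gripper": 0, "travel": [30, -14.3, 0], "rotation": [0, 0, 0]}, {"gripper": 0, "travel": [30, -14.3, 0], "rotation": [0, 0, 0]}, {"gripper": 0, "travel": [30, -14.3, 0], "rotation": [0, 0, 0]}, {"gripper": 0, "travel": [30, -14.3, 0], "rotation": [0, 0, 0]}, {"gripper": 0, "travel": [30, -14.3, 0], "rotation": [0, 0, 0]}, {"gripper": 0, "travel": [30, -14.3, 0], "rotation": [0, 0, 0]}, {"gripper": 0, "travel": [30, -14.3, 10], "rotation": [0, 0, 0]}, {"gripper": 0, "travel": [30, -14.3, 10], "rotation": [0, 0, 0]}, {"gripper": 0, "travel": [30, -14.3, 10], "rotation": [0, 0, 0]}, {"gripper": 0, "travel": [30, -14.3, 10], "rotation": [0, 0, 0]}, {"gripper": 0, "travel": [30, -14.3, 10], "rotation": [0, 0, 0]}, {"gripper": 0, "travel": [30, -14.3, 10], "rotation": [0, 0, 0]}])

```text
t: 1.1
tcp_pos: [0.474, -0.332, 0.1384]
tool_rot: [0.99, 0.142, -0.0, -0.0]
force: [0.4, -0.9, 0.1]
finger_gap: -0.004
```

```bash
cat >> h.py <<'E'
from scipy.spatial.transform import Rotation as Ro
def to(*pts):
    s=manip.sense();R_=Ro.from_quat(s['tool_rot']);p=np.array(s['tcp_pos'])*1000
    print('t',s['t'],'p',p.round(1),'tilt',R_.as_matrix()[:,2].round(3),'F',np.round(s['force'],1),'gap',s['finger_gap'],'qd',np.abs(s['qd']).max())
    for q in pts: print(q,(R_.inv().apply(np.array(q)-p)).round(1)); p=np.array(q)
E
python3 -c "
from h import *
to((530.6,-281,75))"
```

```text
t 1.1 p [ 474.  -332.   138.4] tilt [-0.001  0.001 -1.   ] F [ 0.4 -0.9  0.1] gap -0.004154684656163322 qd 0.7041789574214754
(530.6, -281, 75) [ 68.7 -32.9  63.4]
```

Request:
send_rows(motion=[{"gripper": 0, "travel": [17.2, -8.2, 15], "rotation": [0, 0, 0]}, {"gripper": 0, "travel": [17.2, -8.2, 15], "rotation": [0, 0, 0]}, {"gripper": 0, "travel": [17.2, -8.2, 15], "rotation": [0, 0, 0]}, {"gripper": 0, "travel": [17.2, -8.2, 15], "rotation": [0, 0, 0]}, {"gripper": 0, "travel": [0, 0, 5], "rotation": [0, 0, 0]}, {"gripper": 0, "travel": [0, 0, 0], "rotation": [0, 0, 0]}, {"gripper": 0, "travel": [0, 0, 0], "rotation": [0, 0, 0]}])

```text
t: 1.68
tcp_pos: [0.5295, -0.2827, 0.0739]
tool_rot: [0.99, 0.143, -0.0, -0.0]
force: [0.5, 0.3, -0.1]
finger_gap: -0.0
```

Run:
```python
from h import *
P=[(530.6,-281),(549.9,-289.4),(570.4,-291.6),(588.2,-281.9),(587.4,-262),(575.4,-245.2),(558.4,-232.4)]
to((530.6,-281,23),*[(*p,23) for p in P[1:]])
a=manip.snapshot('top')[150:280,380:500];b=manip.snapshot('scene')[145:275,140:260]
cv2.imwrite('pics/d.png',cv2.resize(np.hstack([a,b])[:,:,::-1],None,fx=3.3,fy=3.3,interpolation=cv2.INTER_NEAREST))
# where the tcp should appear
for n in('top','scene'):
    c=manip.calibration(n);T=np.linalg.inv(c['cam_to_world']);q=T[:3,:3]@manip.sense()['tcp_pos']+T[:3,3]
    print(n,c['fx']*q[0]/q[2]+c['cx'],c['fy']*q[1]/q[2]+c['cy'])
```

```text
t 1.6833 p [ 529.5 -282.7   73.9] tilt [-0.001  0.    -1.   ] F [ 0.5  0.3 -0.1] gap -0.0003394000236040552 qd 0.022801575650604505
(530.6, -281, 23) [ 1.6 -1.3 50.9]
(549.9, -289.4, 23) [16.1 13.5 -0. ]
(570.4, -291.6, 23) [19.   7.9 -0. ]
(588.2, -281.9, 23) [19.8 -4.3 -0. ]
(587.4, -262, 23) [  4.8 -19.3   0. ]
(575.4, -245.2, 23) [ -6.8 -19.5   0. ]
(558.4, -232.4, 23) [-12.7 -17.1   0. ]
top 456.9479019145929 230.96847391779724
scene 215.1751601909643 182.27434682110274
```

View pics/d.png

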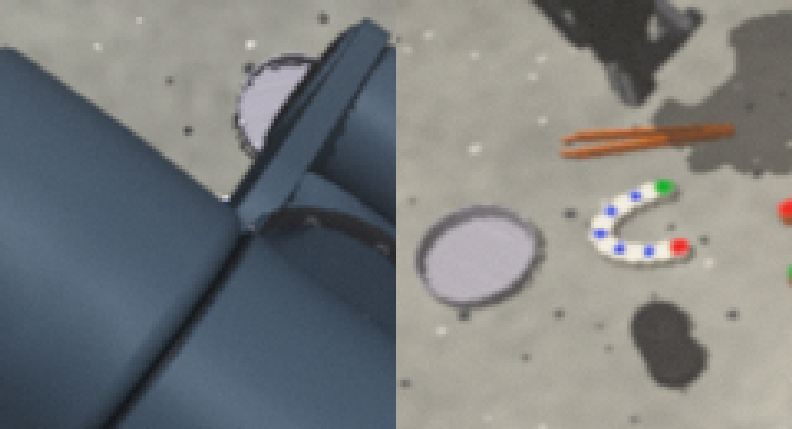

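In the scene view the fingertip shows at about crop (635,104), but it was predicted at (644,123). I need to resolve that before going down.

Run:
```python
from h import *
im=manip.snapshot('scene')[:,:,::-1].copy()
c=cv2.resize(im[130:220,170:270],None,fx=6,fy=6,interpolation=cv2.INTER_CUBIC)
c=cv2.convertScaleAbs(c,alpha=1.6,beta=15)
def pt(p,col):
    k=manip.calibration('scene');T=np.linalg.inv(k['cam_to_world']);q=T[:3,:3]@np.array(p)+T[:3,3]
    u,v=k['fx']*q[0]/q[2]+k['cx'],k['fy']*q[1]/q[2]+k['cy']
    cv2.circle(c,(int((u-170+.5)*6),int((v-130+.5)*6)),3,col,-1)
p=np.array(manip.sense()['tcp_pos']);pt(p,(0,0,255));pt(p+[0,0,.019],(0,255,255));pt(p+[0,0,.073],(0,255,0))
cv2.imwrite('pics/e.png',c);print(p)
```

```text
[ 0.52988518 -0.28386064  0.07511925]
```

View pics/e.png

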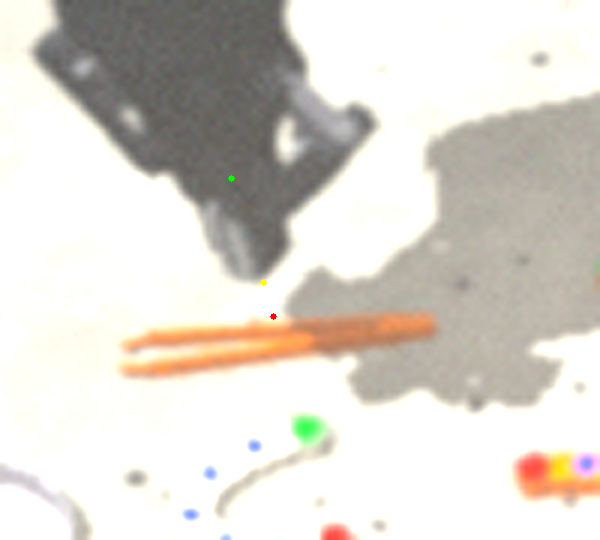

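The tips look about 20 mm short of the reported TCP. That could be a height error or a sideways one, and a single view can't tell which. I'll lift and tilt the fingers broadside to the scene camera.

Request:
send_rows(motion=[{"gripper": 0, "travel": [0, 0, -35], "rotation": [0, 0, 0]}, {"gripper": 0, "travel": [0, 0, -35], "rotation": [0, 0, 0]}, {"gripper": 0, "travel": [0, 0, -30], "rotation": [0, 0, 0]}, {"gripper": 0, "travel": [0, 0, 0], "rotation": [5, 5, 0]}, {"gripper": 0, "travel": [0, 0, 0], "rotation": [5, 5, 0]}, {"gripper": 0, "travel": [0, 0, 0], "rotation": [5, 5, 0]}, {"gripper": 0, "travel": [0, 0, 0], "rotation": [5, 5, 0]}, {"gripper": 0, "travel": [0, 0, 0], "rotation": [5, 5, 0]}, {"gripper": 0, "travel": [0, 0, 0], "rotation": [5, 5, 0]}, {"gripper": 0, "travel": [0, 0, 0], "rotation": [0, 0, 0]}, {"gripper": 0, "travel": [0, 0, 0], "rotation": [0, 0, 0]}, {"gripper": 0, "travel": [0, 0, 0], "rotation": [0, 0, 0]}])

```text
t: 2.83
tcp_pos: [0.5299, -0.2829, 0.1749]
tool_rot: [0.923, 0.133, 0.217, -0.289]
force: [-0.0, 0.6, 0.3]
finger_gap: -0.001
```

```bash
cat >> h.py <<'E'
def px(n,p):
    k=manip.calibration(n);T=np.linalg.inv(k['cam_to_world']);q=T[:3,:3]@np.array(p)+T[:3,3]
    return k['fx']*q[0]/q[2]+k['cx'],k['fy']*q[1]/q[2]+k['cy']
def view(f,n,marks,w=50,z=6):
    im=manip.snapshot(n)[:,:,::-1].copy();u,v=map(int,px(n,marks[0]))
    u0=max(u-w,0);v0=max(v-int(w*.9),0)
    c=cv2.convertScaleAbs(cv2.resize(im[v0:v+int(w*.9),u0:u+w],None,fx=z,fy=z,interpolation=cv2.INTER_CUBIC),alpha=1.6,beta=15)
    for i,m in enumerate(marks):
        a,b=px(n,m);cv2.circle(c,(int((a-u0+.5)*z),int((b-v0+.5)*z)),3,[(0,0,255),(0,255,255),(0,255,0),(255,0,255)][i%4],-1)
        print(i,int((a-u0+.5)*z),int((b-v0+.5)*z))
    return c
E
python3 - <<'E'
from h import *
s=manip.sense();to();p=np.array(s['tcp_pos']);ax=Ro.from_quat(s['tool_rot']).as_matrix()[:,2]
M=[p,p-.019*ax,p-.073*ax]
cv2.imwrite('pics/f.png',view('f','scene',M))
E
```

```text
t 2.8333 p [ 529.9 -282.9  174.9] tilt [ 0.323  0.591 -0.739] F [-0.   0.6  0.3] gap -0.0008124585144680096 qd 0.029350508910416472
0 306 275
1 289 219
2 241 58
```

View pics/f.png

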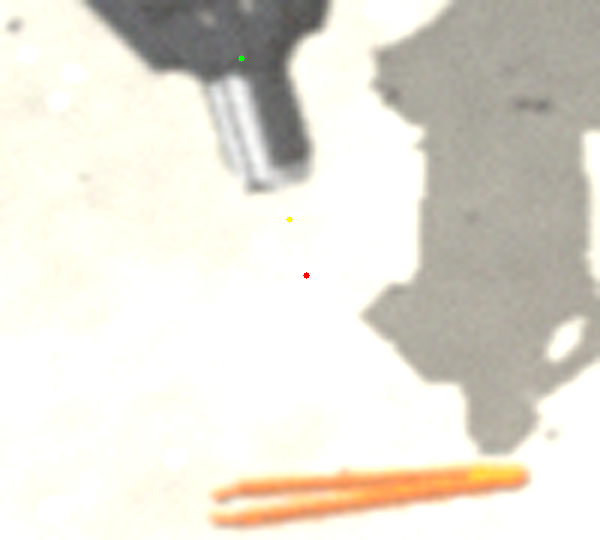

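The tips stand on the tool axis but about 30 mm short of the reported TCP, in both poses. I'll check the height over bare bench near (430,-440), well away from every object, starting at a safe height.

Request:
send_rows(motion=[{"gripper": 0, "travel": [0, 0, 0], "rotation": [-5, -5, 0]}, {"gripper": 0, "travel": [0, 0, 0], "rotation": [-5, -5, 0]}, {"gripper": 0, "travel": [0, 0, 0], "rotation": [-5, -5, 0]}, {"gripper": 0, "travel": [0, 0, 0], "rotation": [-5, -5, 0]}, {"gripper": 0, "travel": [0, 0, 0], "rotation": [-5, -5, 0]}, {"gripper": 0, "travel": [0, 0, 0], "rotation": [-5, -5, 0]}, {"gripper": 0, "travel": [-28, 24.5, 5], "rotation": [0, 0, 0]}, {"gripper": 0, "travel": [-28, 24.5, 5], "rotation": [0, 0, 0]}, {"gripper": 0, "travel": [-28, 24.5, 5], "rotation": [0, 0, 0]}, {"gripper": 0, "travel": [-28, 24.5, 10], "rotation": [0, 0, 0]}, {"gripper": 0, "travel": [-28, 24.5, 10], "rotation": [0, 0, 0]}, {"gripper": 0, "travel": [0, 0, 20], "rotation": [0, 0, 0]}])

```text
t: 3.88
tcp_pos: [0.4301, -0.4469, 0.1231]
tool_rot: [0.99, 0.141, 0.001, 0.007]
force: [0.4, 0.5, 0.8]
finger_gap: -0.004
```

Request:
send_rows(motion=[{"gripper": 0, "travel": [0, 0, 25], "rotation": [0, 0, 0]}, {"gripper": 0, "travel": [0, 0, 25], "rotation": [0, 0, 0]}, {"gripper": 0, "travel": [0, 0, 25], "rotation": [0, 0, 0]}, {"gripper": 0, "travel": [0, 0, 20], "rotation": [0, 0, 0]}, {"gripper": 0, "travel": [0, 0, 10], "rotation": [0, 0, 0]}, {"gripper": 0, "travel": [0, 0, 5], "rotation": [0, 0, 0]}, {"gripper": 0, "travel": [0, 0, 0], "rotation": [0, 0, 0]}, {"gripper": 0, "travel": [0, 0, 0], "rotation": [0, 0, 0]}])

```text
t: 4.55
tcp_pos: [0.4313, -0.44, 0.0106]
tool_rot: [0.99, 0.143, 0.001, 0.001]
force: [0.3, -0.6, -0.6]
finger_gap: 0.003
```

Run:
```python
from h import *
s=manip.sense();to();p=np.array(s['tcp_pos']);ax=Ro.from_quat(s['tool_rot']).as_matrix()[:,2]
cv2.imwrite('pics/g.png',view('g','scene',[p,p-.019*ax,p-.03*ax,p-.073*ax]))
```

```text
t 4.55 p [ 431.3 -440.    10.6] tilt [ 0.001 -0.002 -1.   ] F [ 0.3 -0.6 -0.6] gap 0.0028485301633703435 qd 0.012157409464388655
0 308 274
1 299 241
2 293 222
3 271 144
```

View pics/g.png

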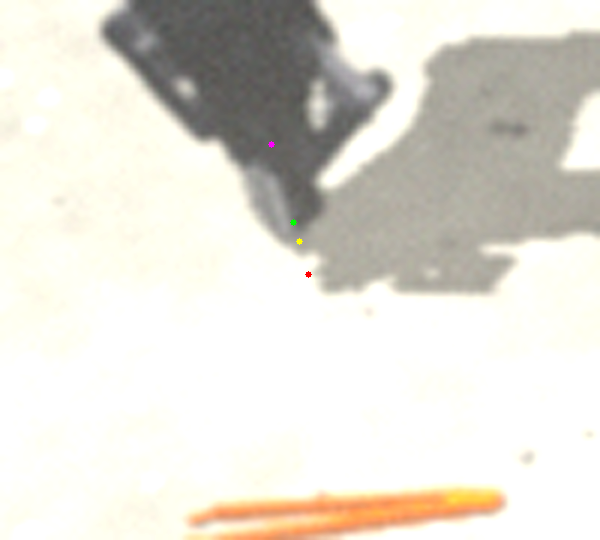

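The fingertip and its shadow are clearly apart at a reported z of 10 mm. So the real tips end well above the reported TCP. I'll probe the bench softly to measure the offset.

Request:
send_rows(motion=[{"gripper": 0, "travel": [0, 0, 3], "rotation": [0, 0, 0]}, {"gripper": 0, "travel": [0, 0, 3], "rotation": [0, 0, 0]}, {"gripper": 0, "travel": [0, 0, 3], "rotation": [0, 0, 0]}, {"gripper": 0, "travel": [0, 0, 2], "rotation": [0, 0, 0]}, {"gripper": 0, "travel": [0, 0, 1], "rotation": [0, 0, 0]}, {"gripper": 0, "travel": [0, 0, 0], "rotation": [0, 0, 0]}])

```text
t: 5.1
tcp_pos: [0.43, -0.4395, -0.0032]
tool_rot: [0.99, 0.142, -0.0, -0.0]
force: [-0.6, -1.0, 0.3]
finger_gap: -0.0
```

No contact at −3 mm, so I'll continue.

Request:
send_rows(motion=[{"gripper": 0, "travel": [0, 0, 3], "rotation": [0, 0, 0]}, {"gripper": 0, "travel": [0, 0, 3], "rotation": [0, 0, 0]}, {"gripper": 0, "travel": [0, 0, 3], "rotation": [0, 0, 0]}, {"gripper": 0, "travel": [0, 0, 2], "rotation": [0, 0, 0]}, {"gripper": 0, "travel": [0, 0, 1], "rotation": [0, 0, 0]}, {"gripper": 0, "travel": [0, 0, 0], "rotation": [0, 0, 0]}])

```text
t: 5.6
tcp_pos: [0.4301, -0.4394, -0.0152]
tool_rot: [0.99, 0.142, -0.0, -0.0]
force: [0.3, 0.6, -0.1]
finger_gap: 0.002
```

Request:
send_rows(motion=[{"gripper": 0, "travel": [0, 0, 1], "rotation": [0, 0, 0]}, {"gripper": 0, "travel": [0, 0, 1], "rotation": [0, 0, 0]}, {"gripper": 0, "travel": [0, 0, 1], "rotation": [0, 0, 0]}, {"gripper": 0, "travel": [0, 0, 1], "rotation": [0, 0, 0]}, {"gripper": 0, "travel": [0, 0, 0], "rotation": [0, 0, 0]}])

```text
t: 6.02
tcp_pos: [0.4301, -0.4395, -0.019]
tool_rot: [0.99, 0.142, -0.0, -0.0]
force: [0.3, 0.3, 0.3]
finger_gap: 0.003
```

Request:
send_rows(motion=[{"gripper": 0, "travel": [0, 0, 1], "rotation": [0, 0, 0]}, {"gripper": 0, "travel": [0, 0, 1], "rotation": [0, 0, 0]}, {"gripper": 0, "travel": [0, 0, 1], "rotation": [0, 0, 0]}, {"gripper": 0, "travel": [0, 0, 0], "rotation": [0, 0, 0]}])

```text
t: 6.35
tcp_pos: [0.4301, -0.4395, -0.022]
tool_rot: [0.99, 0.142, -0.0, -0.0]
force: [1.0, 0.2, -0.3]
finger_gap: -0.001
```

Request:
send_rows(motion=[{"gripper": 0, "travel": [0, 0, 1], "rotation": [0, 0, 0]}, {"gripper": 0, "travel": [0, 0, 1], "rotation": [0, 0, 0]}, {"gripper": 0, "travel": [0, 0, 0], "rotation": [0, 0, 0]}])

```text
t: 6.6
tcp_pos: [0.4301, -0.4395, -0.024]
tool_rot: [0.99, 0.142, -0.0, -0.0]
force: [-0.3, 0.8, -0.1]
finger_gap: 0.002
```

Request:
send_rows(motion=[{"gripper": 0, "travel": [0, 0, 1], "rotation": [0, 0, 0]}, {"gripper": 0, "travel": [0, 0, 1], "rotation": [0, 0, 0]}, {"gripper": 0, "travel": [0, 0, 0], "rotation": [0, 0, 0]}])

```text
t: 6.85
tcp_pos: [0.4301, -0.4395, -0.026]
tool_rot: [0.99, 0.142, -0.0, -0.0]
force: [0.0, -0.5, -0.2]
finger_gap: -0.003
```

Request:
send_rows(motion=[{"gripper": 0, "travel": [0, 0, 1], "rotation": [0, 0, 0]}, {"gripper": 0, "travel": [0, 0, 0], "rotation": [0, 0, 0]}])

```text
t: 7.02
tcp_pos: [0.4302, -0.4395, -0.0269]
tool_rot: [0.99, 0.142, -0.0, -0.0]
force: [-0.4, -0.9, -0.0]
finger_gap: 0.002
```

Request:
send_rows(motion=[{"gripper": 0, "travel": [0, 0, 1], "rotation": [0, 0, 0]}, {"gripper": 0, "travel": [0, 0, 0], "rotation": [0, 0, 0]}])

```text
t: 7.18
tcp_pos: [0.4301, -0.4395, -0.0279]
tool_rot: [0.99, 0.142, -0.0, -0.0]
force: [-0.3, -0.6, 0.5]
finger_gap: 0.003
```

Request:
send_rows(motion=[{"gripper": 0, "travel": [0, 0, 1], "rotation": [0, 0, 0]}, {"gripper": 0, "travel": [0, 0, 0], "rotation": [0, 0, 0]}])

```text
t: 7.35
tcp_pos: [0.4302, -0.4395, -0.029]
tool_rot: [0.99, 0.142, -0.0, -0.0]
force: [0.8, 0.6, 0.1]
finger_gap: 0.001
```

Request:
send_rows(motion=[{"gripper": 0, "travel": [0, 0, 1], "rotation": [0, 0, 0]}, {"gripper": 0, "travel": [0, 0, 0], "rotation": [0, 0, 0]}])

```text
t: 7.52
tcp_pos: [0.4302, -0.4395, -0.0299]
tool_rot: [0.99, 0.142, -0.0, -0.0]
force: [0.3, 0.8, -0.9]
finger_gap: 0.005
```

Request:
send_rows(motion=[{"gripper": 0, "travel": [0, 0, 1], "rotation": [0, 0, 0]}, {"gripper": 0, "travel": [0, 0, 0], "rotation": [0, 0, 0]}])

```text
t: 7.68
tcp_pos: [0.4302, -0.4395, -0.0309]
tool_rot: [0.99, 0.142, -0.0, -0.0]
force: [-0.6, -0.7, 0.2]
finger_gap: -0.002
```

Request:
send_rows(motion=[{"gripper": 0, "travel": [0, 0, 1], "rotation": [0, 0, 0]}, {"gripper": 0, "travel": [0, 0, 0], "rotation": [0, 0, 0]}])

```text
t: 7.85
tcp_pos: [0.4302, -0.4396, -0.0319]
tool_rot: [0.99, 0.142, 0.0, 0.0]
force: [0.1, -0.0, -0.4]
finger_gap: 0.001
```

Request:
send_rows(motion=[{"gripper": 0, "travel": [0, 0, 1], "rotation": [0, 0, 0]}, {"gripper": 0, "travel": [0, 0, 0], "rotation": [0, 0, 0]}])

```text
t: 8.02
tcp_pos: [0.4303, -0.4397, -0.032]
tool_rot: [0.99, 0.142, -0.0, 0.0]
force: [-1.6, 0.7, 4.1]
finger_gap: -0.001
```

Run:
```python
from h import *
s=manip.sense();to();p=np.array(s['tcp_pos']);ax=Ro.from_quat(s['tool_rot']).as_matrix()[:,2]
cv2.imwrite('pics/h.png',view('h','scene',[p-.03*ax,p-.04*ax]))
```

```text
t 8.0167 p [ 430.3 -439.7  -32. ] tilt [ 0. -0. -1.] F [-1.6  0.7  4.1] gap -0.0006694111031494382 qd 0.0026822629395744663
0 305 276
1 300 259
```

View pics/h.png

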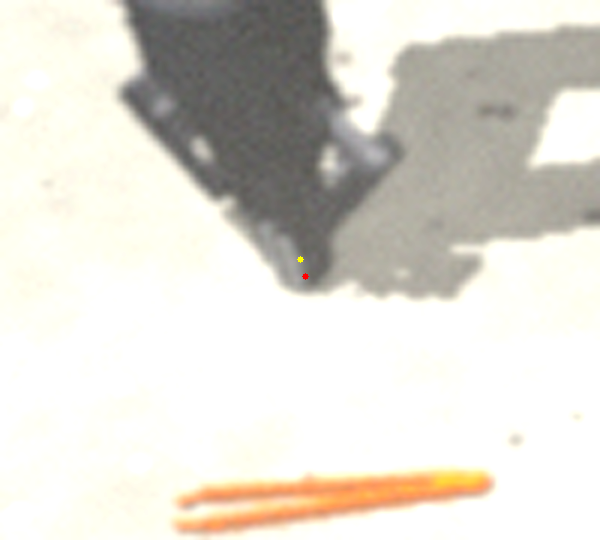

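Contact came at a reported z of −32 mm, so the real fingertips stand 32 mm behind the reported TCP. That matches the two views. From here I use tip z = reported z + 32, so the trace runs at reported z ≈ −9. I'll lift and go over dot 1.

Request:
send_rows(motion=[{"gripper": 0, "travel": [0, 0, -30], "rotation": [0, 0, 0]}, {"gripper": 0, "travel": [0, 0, -30], "rotation": [0, 0, 0]}, {"gripper": 0, "travel": [28.2, -24.8, 0], "rotation": [0, 0, 0]}, {"gripper": 0, "travel": [28.2, -24.8, 0], "rotation": [0, 0, 0]}, {"gripper": 0, "travel": [28.2, -24.8, 0], "rotation": [0, 0, 0]}, {"gripper": 0, "travel": [28.2, -24.8, 0], "rotation": [0, 0, 0]}, {"gripper": 0, "travel": [28.2, -24.8, 0], "rotation": [0, 0, 0]}, {"gripper": 0, "travel": [0, 0, 0], "rotation": [0, 0, 0]}, {"gripper": 0, "travel": [0, 0, 0], "rotation": [0, 0, 0]}, {"gripper": 0, "travel": [0, 0, 0], "rotation": [0, 0, 0]}])

```text
t: 8.9
tcp_pos: [0.5306, -0.281, 0.0272]
tool_rot: [0.99, 0.143, -0.0, 0.0]
force: [-0.4, -0.0, -0.7]
finger_gap: -0.003
```

Run:
```python
from h import *
to((530.6,-281,-9))
s=manip.sense();p=np.array(s['tcp_pos'])
cv2.imwrite('pics/i.png',view('i','scene',[p+[0,0,.032],[.5306,-.281,.0125],[.5882,-.2819,.0125],[.5584,-.2324,.0125]]))
```

```text
t 8.9 p [ 530.6 -281.    27.2] tilt [ 0.    -0.001 -1.   ] F [-0.4 -0.  -0.7] gap -0.0029357213513737266 qd 0.03297951430738348
(530.6, -281, -9) [-0.  -0.1 36.2]
0 303 276
1 327 354
2 211 440
3 355 463
```

View pics/i.png

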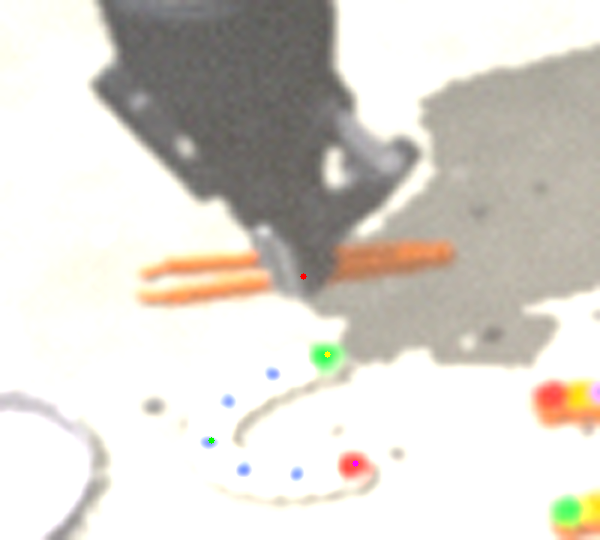

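The dot estimates overlay correctly. I'll descend over dot 1 to about 10 mm clearance.

Request:
send_rows(motion=[{"gripper": 0, "travel": [0, 0, 14], "rotation": [0, 0, 0]}, {"gripper": 0, "travel": [0, 0, 12], "rotation": [0, 0, 0]}, {"gripper": 0, "travel": [0, 0, 7], "rotation": [0, 0, 0]}, {"gripper": 0, "travel": [0, 0, 3], "rotation": [0, 0, 0]}, {"gripper": 0, "travel": [0, 0, 0], "rotation": [0, 0, 0]}, {"gripper": 0, "travel": [0, 0, 0], "rotation": [0, 0, 0]}, {"gripper": 0, "travel": [0, 0, 0], "rotation": [0, 0, 0]}])

```text
t: 9.53
tcp_pos: [0.5308, -0.2813, -0.0085]
tool_rot: [0.99, 0.142, 0.0, 0.0]
force: [-1.3, -0.1, 0.6]
finger_gap: -0.0
```

Request:
send_rows(motion=[{"gripper": 0, "travel": [5.4, 4.5, 0], "rotation": [0, 0, 0]}, {"gripper": 0, "travel": [5.4, 4.5, 0], "rotation": [0, 0, 0]}, {"gripper": 0, "travel": [5.3, 4.5, 0], "rotation": [0, 0, 0]}, {"gripper": 0, "travel": [0, 0, 0], "rotation": [0, 0, 0]}, {"gripper": 0, "travel": [0, 0, 0], "rotation": [0, 0, 0]}, {"gripper": 0, "travel": [6.4, 2.6, 0], "rotation": [0, 0, 0]}, {"gripper": 0, "travel": [6.3, 2.6, 0], "rotation": [0, 0, 0]}, {"gripper": 0, "travel": [6.3, 2.7, 0], "rotation": [0, 0, 0]}, {"gripper": 0, "travel": [0, 0, 0], "rotation": [0, 0, 0]}, {"gripper": 0, "travel": [0, 0, 0], "rotation": [0, 0, 0]}])

```text
t: 10.37
tcp_pos: [0.5709, -0.2916, -0.0088]
tool_rot: [0.99, 0.143, 0.0, 0.0]
force: [-0.3, -0.5, -0.3]
finger_gap: 0.003
```

```bash
python3 -c "
from h import *
to((570.4,-291.6,-9),(588.2,-281.9,-9),(587.4,-262,-9))"
```

```text
t 10.3667 p [ 570.9 -291.6   -8.8] tilt [ 0. -0. -1.] F [-0.3 -0.5 -0.3] gap 0.0027579860981777954 qd 0.023136400065925093
(570.4, -291.6, -9) [-0.5 -0.1  0.2]
(588.2, -281.9, -9) [19.8 -4.3  0. ]
(587.4, -262, -9) [  4.9 -19.3  -0. ]
```

Request:
send_rows(motion=[{"gripper": 0, "travel": [6.5, -1.4, 0], "rotation": [0, 0, 0]}, {"gripper": 0, "travel": [6.5, -1.4, 0], "rotation": [0, 0, 0]}, {"gripper": 0, "travel": [6.5, -1.5, 0], "rotation": [0, 0, 0]}, {"gripper": 0, "travel": [0, 0, 0], "rotation": [0, 0, 0]}, {"gripper": 0, "travel": [0, 0, 0], "rotation": [0, 0, 0]}, {"gripper": 0, "travel": [1.6, -6.4, 0], "rotation": [0, 0, 0]}, {"gripper": 0, "travel": [1.6, -6.4, 0], "rotation": [0, 0, 0]}, {"gripper": 0, "travel": [1.6, -6.5, 0], "rotation": [0, 0, 0]}, {"gripper": 0, "travel": [0, 0, 0], "rotation": [0, 0, 0]}, {"gripper": 0, "travel": [0, 0, 0], "rotation": [0, 0, 0]}])

```text
t: 11.2
tcp_pos: [0.5867, -0.2612, -0.0088]
tool_rot: [0.99, 0.143, -0.0, -0.0]
force: [-0.4, 0.7, 0.4]
finger_gap: 0.003
```

Request:
send_rows(motion=[{"gripper": 0, "travel": [-2.3, -6.5, 0], "rotation": [0, 0, 0]}, {"gripper": 0, "travel": [-2.3, -6.5, 0], "rotation": [0, 0, 0]}, {"gripper": 0, "travel": [-2.2, -6.5, 0], "rotation": [0, 0, 0]}, {"gripper": 0, "travel": [0, 0, 0], "rotation": [0, 0, 0]}, {"gripper": 0, "travel": [0, 0, 0], "rotation": [0, 0, 0]}, {"gripper": 0, "travel": [-4.2, -5.7, 0], "rotation": [0, 0, 0]}, {"gripper": 0, "travel": [-4.2, -5.7, 0], "rotation": [0, 0, 0]}, {"gripper": 0, "travel": [-4.3, -5.7, 0], "rotation": [0, 0, 0]}, {"gripper": 0, "travel": [0, 0, 0], "rotation": [0, 0, 0]}, {"gripper": 0, "travel": [0, 0, 0], "rotation": [0, 0, 0]}, {"gripper": 0, "travel": [0, 0, 0], "rotation": [0, 0, 0]}])

```text
t: 12.12
tcp_pos: [0.5582, -0.2326, -0.0087]
tool_rot: [0.99, 0.142, 0.0, 0.0]
force: [-0.2, -0.1, -0.4]
finger_gap: -0.0
```

Request:
send_rows(motion=[{"gripper": 0, "travel": [0, 0, -15], "rotation": [0, 0, 0]}, {"gripper": 0, "travel": [0, 0, -30], "rotation": [0, 0, 0]}, {"gripper": 0, "travel": [0, 0, -35], "rotation": [0, 0, 0]}, {"gripper": 0, "travel": [0, 0, -35], "rotation": [0, 0, 0]}, {"gripper": 0, "travel": [0, 0, -35], "rotation": [0, 0, 0]}, {"gripper": 0, "travel": [0, 0, -35], "rotation": [0, 0, 0]}, {"gripper": 0, "travel": [0, 0, -25], "rotation": [0, 0, 0]}, {"gripper": 0, "travel": [0, 0, -10], "rotation": [0, 0, 0]}, {"gripper": 0, "travel": [0, 0, 0], "rotation": [0, 0, 0]}])

```text
t: 12.87
tcp_pos: [0.5597, -0.2336, 0.2143]
tool_rot: [0.99, 0.142, 0.003, 0.002]
force: [0.5, 0.2, 0.6]
finger_gap: -0.001
```

```bash
python3 -c "
from h import *
to((508,216,190),(508,216,150))"
```

```text
t 12.8667 p [ 559.7 -233.6  214.3] tilt [ 0.006 -0.004 -1.   ] F [0.5 0.2 0.6] gap -0.000734887694383472 qd 0.06788063018312478
(508, 216, 190) [  77.  -446.1   22.3]
(508, 216, 150) [-0.2 -0.2 40. ]
```

The trace is done, with dots 3, 5 and 7 (where I read the pose) within 1 mm of the estimates. Next I cross over to the button.

Request:
send_rows(motion=[{"gripper": 0, "travel": [4.8, -27.9, 0], "rotation": [0, 0, 0]}, {"gripper": 0, "travel": [4.8, -27.9, 0], "rotation": [0, 0, 0]}, {"gripper": 0, "travel": [4.8, -27.9, 0], "rotation": [0, 0, 0]}, {"gripper": 0, "travel": [4.8, -27.9, 0], "rotation": [0, 0, 0]}, {"gripper": 0, "travel": [4.8, -27.9, 0], "rotation": [0, 0, 0]}, {"gripper": 0, "travel": [4.8, -27.9, 0], "rotation": [0, 0, 0]}, {"gripper": 0, "travel": [4.8, -27.9, 0], "rotation": [0, 0, 0]}, {"gripper": 0, "travel": [4.8, -27.9, 0], "rotation": [0, 0, 0]}, {"gripper": 0, "travel": [4.8, -27.9, 0], "rotation": [0, 0, 0]}, {"gripper": 0, "travel": [4.8, -27.9, 0], "rotation": [0, 0, 0]}, {"gripper": 0, "travel": [4.8, -27.9, 0], "rotation": [0, 0, 0]}, {"gripper": 0, "travel": [4.8, -27.9, 0], "rotation": [0, 0, 0]}])

```text
t: 13.87
tcp_pos: [0.5169, 0.1063, 0.2086]
tool_rot: [0.99, 0.142, -0.002, -0.0]
force: [-0.5, -0.1, -0.3]
finger_gap: 0.003
```

Request:
send_rows(motion=[{"gripper": 0, "travel": [4.8, -27.9, 0], "rotation": [0, 0, 0]}, {"gripper": 0, "travel": [4.8, -27.9, 0], "rotation": [0, 0, 0]}, {"gripper": 0, "travel": [4.8, -27.9, 0], "rotation": [0, 0, 0]}, {"gripper": 0, "travel": [4.8, -27.9, 0], "rotation": [0, 0, 0]}, {"gripper": 0, "travel": [0, 0, 0], "rotation": [0, 0, 0]}, {"gripper": 0, "travel": [0, 0, 0], "rotation": [0, 0, 0]}, {"gripper": 0, "travel": [0, 0, 0], "rotation": [0, 0, 0]}])

```text
t: 14.45
tcp_pos: [0.5048, 0.2169, 0.2094]
tool_rot: [0.99, 0.143, -0.002, 0.0]
force: [0.2, 0.2, -0.9]
finger_gap: -0.004
```

Run:
```python
from h import *
to((508,216,134))
p=np.array(manip.sense()['tcp_pos'])
cv2.imwrite('pics/j.png',view('j','scene',[p+[0,0,.032],[.508,.216,.1625]],w=65,z=5))
```

```text
t 14.45 p [504.8 216.9 209.4] tilt [-0.003 -0.001 -1.   ] F [ 0.2  0.2 -0.9] gap -0.0043816420682107615 qd 0.02305321089500529
(508, 216, 134) [ 3.1  1.8 75.4]
0 328 294
1 276 416
```

View pics/j.png

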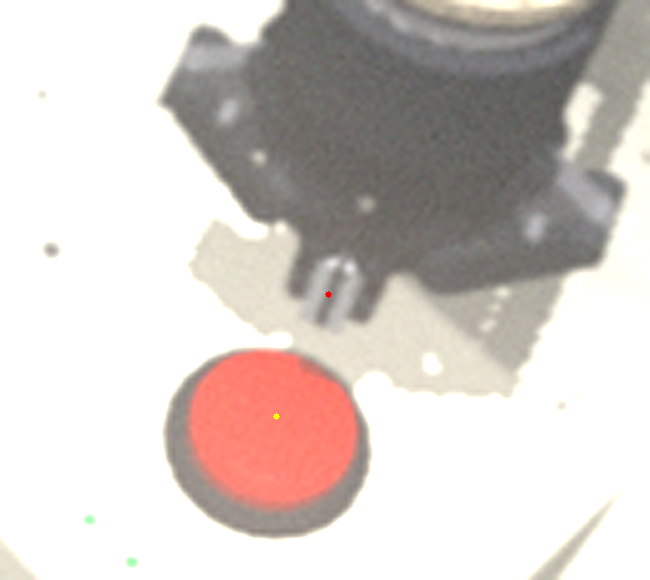

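The tip marker sits on the fingertips and the button target is well centred. I'll descend close to the button, then press slowly.

Request:
send_rows(motion=[{"gripper": 0, "travel": [3, 1.8, 25], "rotation": [0, 0, 0]}, {"gripper": 0, "travel": [0, 0, 25], "rotation": [0, 0, 0]}, {"gripper": 0, "travel": [0, 0, 15], "rotation": [0, 0, 0]}, {"gripper": 0, "travel": [0, 0, 7], "rotation": [0, 0, 0]}, {"gripper": 0, "travel": [0, 0, 0], "rotation": [0, 0, 0]}, {"gripper": 0, "travel": [0, 0, 0], "rotation": [0, 0, 0]}])

```text
t: 15.0
tcp_pos: [0.5095, 0.2158, 0.1392]
tool_rot: [0.99, 0.142, -0.0, 0.0]
force: [0.5, 0.9, 0.1]
finger_gap: 0.002
```

Request:
send_rows(motion=[{"gripper": 0, "travel": [0, 0, 2], "rotation": [0, 0, 0]}, {"gripper": 0, "travel": [0, 0, 2], "rotation": [0, 0, 0]}, {"gripper": 0, "travel": [0, 0, 2], "rotation": [0, 0, 0]}, {"gripper": 0, "travel": [0, 0, 2], "rotation": [0, 0, 0]}, {"gripper": 0, "travel": [0, 0, 1], "rotation": [0, 0, 0]}, {"gripper": 0, "travel": [0, 0, 1], "rotation": [0, 0, 0]}, {"gripper": 0, "travel": [0, 0, 0], "rotation": [0, 0, 0]}])

```text
t: 15.58
tcp_pos: [0.5091, 0.2167, 0.1295]
tool_rot: [0.99, 0.143, 0.0, 0.0]
force: [-0.8, -0.2, 2.5]
finger_gap: 0.0
```

Request:
send_rows(motion=[{"gripper": 0, "travel": [0, 0, 1], "rotation": [0, 0, 0]}, {"gripper": 0, "travel": [0, 0, 1], "rotation": [0, 0, 0]}, {"gripper": 0, "travel": [0, 0, 1], "rotation": [0, 0, 0]}, {"gripper": 0, "travel": [0, 0, 1], "rotation": [0, 0, 0]}, {"gripper": 0, "travel": [0, 0, 1], "rotation": [0, 0, 0]}, {"gripper": 0, "travel": [0, 0, 1], "rotation": [0, 0, 0]}, {"gripper": 0, "travel": [0, 0, 0], "rotation": [0, 0, 0]}])

```text
t: 16.17
tcp_pos: [0.5091, 0.2167, 0.123]
tool_rot: [0.99, 0.142, 0.0, -0.0]
force: [-0.4, 0.5, 2.1]
finger_gap: 0.001
```

Request:
send_rows(motion=[{"gripper": 0, "travel": [0, 0, 1], "rotation": [0, 0, 0]}, {"gripper": 0, "travel": [0, 0, 1], "rotation": [0, 0, 0]}, {"gripper": 0, "travel": [0, 0, 0], "rotation": [0, 0, 0]}])

```text
t: 16.42
tcp_pos: [0.5092, 0.2167, 0.1224]
tool_rot: [0.99, 0.142, 0.0, -0.0]
force: [-3.2, -0.4, 11.4]
finger_gap: 0.002
```

Hard stop at a reported z of 122.4 mm, against 122.5 expected, with force rising to 11 N. One more millimetre to seat it, then retreat straight up.

Request:
send_rows(motion=[{"gripper": 0, "travel": [0, 0, 1], "rotation": [0, 0, 0]}, {"gripper": 0, "travel": [0, 0, 0], "rotation": [0, 0, 0]}, {"gripper": 0, "travel": [0, 0, 0], "rotation": [0, 0, 0]}])

```text
t: 16.67
tcp_pos: [0.5093, 0.2167, 0.1223]
tool_rot: [0.99, 0.143, 0.001, -0.0]
force: [-4.1, -0.7, 16.8]
finger_gap: 0.003
```

Request:
send_rows(motion=[{"gripper": 0, "travel": [0, 0, -5], "rotation": [0, 0, 0]}, {"gripper": 0, "travel": [0, 0, -20], "rotation": [0, 0, 0]}, {"gripper": 0, "travel": [0, 0, -30], "rotation": [0, 0, 0]}, {"gripper": 0, "travel": [0, 0, -30], "rotation": [0, 0, 0]}, {"gripper": 0, "travel": [0, 0, -15], "rotation": [0, 0, 0]}, {"gripper": 0, "travel": [-20, 20, 0], "rotation": [0, 0, 0]}, {"gripper": 0, "travel": [-20, 20, 0], "rotation": [0, 0, 0]}, {"gripper": 0, "travel": [-20, 20, 0], "rotation": [0, 0, 0]}, {"gripper": 0, "travel": [-20, 20, 0], "rotation": [0, 0, 0]}, {"gripper": 0, "travel": [0, 0, 0], "rotation": [0, 0, 0]}, {"gripper": 0, "travel": [0, 0, 0], "rotation": [0, 0, 0]}, {"gripper": 0, "travel": [0, 0, 0], "rotation": [0, 0, 0]}])

```text
t: 17.67
tcp_pos: [0.4556, 0.1175, 0.2202]
tool_rot: [0.99, 0.142, 0.0, -0.0]
force: [0.3, 0.5, -0.0]
finger_gap: -0.002
```

Run:
```python
from h import *
to()
im=manip.snapshot('scene');cv2.imwrite('pics/k.png',im[:,:,::-1])
o=cv2.imread('pics/scene0.png')[:,:,::-1]
for nm,m in(('R',R),('G',G),('B',B)):
    for a in(o,im): print(nm,[tuple(np.round(b[:2],1)) for b in blobs(a,(195,196,233,228),m)])
print('diff',np.abs(im[145:275,140:260].astype(int)-o[145:275,140:260]).max(2).__gt__(40).sum())
for a in(o,im): print('button',blobs(a,(385,265,432,325),R,50))
```

```text
t 17.6667 p [455.6 117.5 220.2] tilt [ 0.001  0.    -1.   ] F [ 0.3  0.5 -0. ] gap -0.0016016429550946944 qd 0.019005251694553898
R [(np.float64(225.2), np.float64(219.1))]
R [(np.float64(225.3), np.float64(219.1))]
G [(np.float64(220.5), np.float64(200.9))]
G [(np.float64(220.6), np.float64(200.9))]
B [(np.float64(211.9), np.float64(203.7)), (np.float64(204.5), np.float64(208.4)), (np.float64(201.2), np.float64(215.2)), (np.float64(207.2), np.float64(219.6)), (np.float64(216.0), np.float64(220.5))]
B [(np.float64(211.9), np.float64(203.7)), (np.float64(204.5), np.float64(208.4)), (np.float64(201.2), np.float64(215.2)), (np.float64(207.2), np.float64(219.7)), (np.float64(216.0), np.float64(220.4))]
diff 0
button [(np.float64(409.10330578512395), np.float64(294.9167850639345), np.int32(840))]
button [(np.float64(408.4532334800012), np.float64(296.59349827673543), np.int32(800))]
```

View pics/k.png

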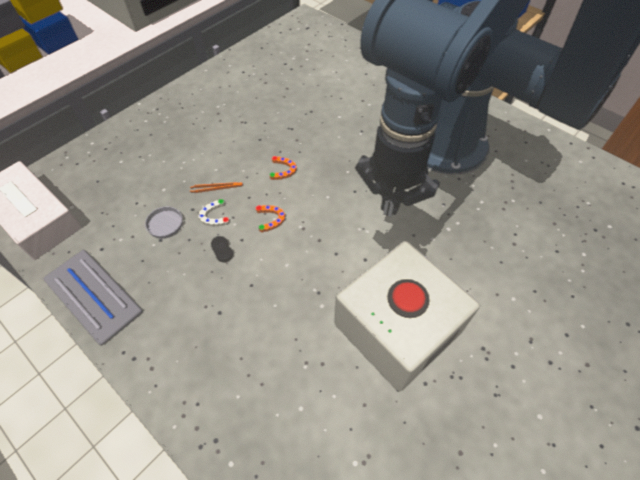

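The final scene view shows the button at (408,297) sunk into its collar. The arm is clear at (395,200) and the splint, dish, tweezers and spacer are unchanged.

```bash
python3 -c "
from station import manip
print(manip.sign_off())"
```

```text
the job is handed in; nothing more can be done
None
```

The spot-cure dry run is finished: I traced the splint, pressed the button fully in, moved clear and handed the job in at about 17.7 s of the 50 s.

- **TCP disagreement:** the actual fingertips end 32 mm behind the reported TCP. I first saw this in the camera views. I confirmed it with a roughly 4 N touch on bare bench, where contact came at a reported z of −32 mm. I corrected every height after that by 32 mm.
- **Trace:** I passed over dots 1 to 7 in order, from green to red, with the real tips about 10 to 11 mm above the dots. The readings I took, at dots 1, 3, 5 and 7, were within about 1 mm of my position estimates. The two cameras disagreed by up to 3 mm on where the dots are, so I used their average.
- **Button:** it moved about 8 mm to a hard stop at the expected depth, with about 17 N on the wrist. The later picture shows it still down, though I had no direct reading of the button joint.
- **Final checks:** wrist force reads about zero with the arm clear. The bench area around the splint, dish, tweezers and spacer shows no change from the first picture, and the dots are within 0.1 px of where they started.

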